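# Open the watch drawer and hold up its lock bar

## Robot

A 7-joint arm with a two-finger parallel gripper is mounted at the origin on the work surface. World frame = base frame: x ahead of the robot, y to its left, z up, the work surface at z = 0. Lengths are in m, angles in rad, forces in N, time in s.
With the tool pointing down it reaches from about 0.425 to 0.875 m from the base axis. Payload 4.7 kg.
Tool frame: the origin (TCP) lies where the fingers leave the gripper's body, on its centre line; the fingertips stand 70 mm ahead of it and the grasp point (between the pads) lies 51 mm ahead of it; z points along the fingers, y is the line along which they close (so a half turn about z gives the same grasp; the last joint's range is limited). The gripper opens to 87 mm and grips with 3 to 60 N. Pads are 19 mm wide; open, the fingers measure 117 mm over their backs; the gripper's body (75 mm by 190 mm) begins 51 mm behind the grasp point.
Start: joints at [-1.101, 0.321, -0.07, 1.45, 0.023, 1.371, -0.057], TCP at [0.286, 0.584, 0.292] pointing down, gripper open.
Joint ranges: [-2.86, 2.86], [-0.3, 2.09], [-1.38, 1.24], [0.06, 2.45], [-1.56, 4.7], [0.09, 2.05], [-2.69, 2.69]. Speed limits (rad/s): [2.57, 2.57, 3.14, 3.14, 3.14, 3.14, 3.14].

## Interface

Orientations are given as a rotation vector (axis times angle).
In Python, from bench import get_state, get_image, get_calibration, close_job gives the robot as it stands.
- The arm moves only by the tool send_rows, never from a script. Its argument "rows" is a list of rows, each an object of numbers: "hand": the finger opening in mm, from 0 to 87; "x", "y", "z": the shift along the world's x, y, z in mm; "roll": the turn about the world's z in degrees. A call has 1 to 10 rows; each row shifts and turns the commanded pose from where the row before left it; what a row does not reach is not made up. A row lasts 1/10 s, in which the tool goes at most 50 mm and 8.59 degrees, less where a joint would pass 70% of its speed; a pose out of reach is approached as far as the arm can. A call is refused whole if a number of a shift passes 50 or a number of a turn 8.59, either way. A call with a gripper value outside its range is refused whole. The fingers move at their own pace and stop on an object; "force" is the grip in N (left out, the last holds). Time passes only in rows, so rows that do not move let the fingers close. It gives the time, the measured TCP pose, the force, the opening and the grip force at its end, in the units of the state.
- get_state(): the state, without advancing time (a new reading comes with each control period).
- get_image(name): name is "scene" or "top"; returns the picture (480x640x3 uint8, blue, green, red); there is no depth.
- get_calibration(name): a dict with "mtx" (3x3 intrinsics, pixels), "D" ([k1, k2, p1, p2, k3] as OpenCV has them; the pictures are not rectified), "world_from_camera" (4x4, takes a point from camera to world coordinates). Camera axes: x right, y down, z forward; pixel columns grow to the right and rows downward; lengths in m; the calibration is good to about 2 mm. A picture is of the moment at which its call begins. get_calibration takes no time and is no camera call.
- close_job(): hands the job in; it is judged then, once.
The state is a dict: "time": time; "joint_positions": joint angles; "qd": joint speeds; "joint_torque": joint torques, N m; "position": TCP position; "tool_rot": TCP orientation; "ft_force": force on the tool from outside, world axes, zero at the start; "torque": the same for the moment, N m; "grip_width": opening from 0.0 (shut) to 1.0 (fully open); "grip_force": force on a finger pad.
Only numpy, scipy, OpenCV 4.12 (cv2) and the standard library are available. Lean on these libraries where they do the work, as an engineer would, in place of code of your own. Each camera call takes 0.05 s, during which the arm holds its last target. There are 200 camera calls.

## Task

Pull the drawer of the glass-topped watch case out to its stop, so that the lock bar in it comes out from under the case. Then pull the bar's spring latch sideways by its upright tab, away from the bar, and with it held open lift the bar by the same tab off its ball, up to about 35 degrees. Finish while still holding the bar raised by the tab, so that the watches under it can be taken out, and leave the clock, the screwdriver and the parts tub beside the case where they are.

Things in the scene. Friction and masses are not known exactly. Their poses are not given: they have to be found in the camera images.
- case: Dark wooden display case with a clear flat top, fixed on the table: 230 mm deep, 290 mm wide, 120 mm high. Origin under the middle of its front face, on the table; x points from the front to the back (into the case), y to the left as seen by the robot, z up. The drawer, bar and latch all lie along these axes.
- drawer (a joint): How far the drawer is pulled out of the case, in m: 0 shut, 0.15 at its stop. It slides along -x of the case with about 2.5 N of friction and stays where it is left.
- drawer_handle (a point): Middle of the drawer's handle: a round steel rod 10 mm thick, 130 mm long along the case's y, 100 mm above the table and 52 mm in front of the case when shut; the drawer's front panel is 34 mm clear behind the rod, its top 112 mm above the table. The rod is held at 55 mm either side of the middle.
- ball (a point): Centre of the ball mount in the drawer, a steel ball 24 mm across on a post, 40 mm above the table, 34 mm behind the plane of the case's front when the drawer is shut; it travels with the drawer. The drawer's side walls are 60 mm high above the table.
- lock_bar (a joint): Angle of the lock bar, in rad: 0 when it lies over the ball, growing as its front end rises, up to 1.2. Its hinge axis, along the case's y, lies 90 mm behind the ball's centre and 42 mm above the table. The bar is an aluminium strip from there towards the drawer's front, with a 40 mm square coupler over the ball, its top 60 mm above the table. The bar weighs 0.25 to 0.5 kg and falls shut if let go.
- latch (a joint): How far the latch is pulled out sideways, in m: 0 locked, 0.014 at its stop. It rides on the bar's coupler, moves along -y of the case (to the right as seen by the robot) and springs back; the spring pulls with 3 N locked and 9 N at the stop. Below about 0.008 its bolt lies under the ball's collar and the bar cannot rise.
- pull_tab: Upright dark steel tab of the latch, 16 mm (x) by 10 mm (y, the way to grip it), right (-y) of the coupler. Origin in its grip: locked and down it is 35 mm right of the ball's centre, 88 mm above the table (46 mm above the hinge), 14 mm below the tab's top, 28 mm above the coupler's top. It moves with drawer, bar and latch; its axes are the case's when the bar is down.
- clock_mid (a point): Bystander: middle of a grey round desk clock 90 mm high, standing on the table beside the case.
- screwdriver_grip (a point): Bystander: middle of the grip of a black-handled screwdriver 150 mm long, lying on the table beside the case.
- tub_mid (a point): Bystander: middle of an open grey plastic parts tub, 90 x 70 x 40 mm, standing on the table beside the case.

How it is judged:
By the outcome, as a careful person would: the job done as asked, in the order asked, and still so for the second after the job is handed in, while the arm keeps its last pose, push and grip.
It also fails if it takes over 48 s, if anything falls off the work surface, if the arm or the gripper's body presses on something with over 40 N, if the wrist force passes 120 N, or if a joint passes its speed limit or range.

## Working session

There is one attempt and no reset: what is moved stays moved. The work goes in short steps, Python scripts to look and compute and a tool call to move; the robot and the scene stay as the last step left them, time stands still between calls to the robot, and variables do not carry over. Pictures are saved under pics/ and viewed, at most 10 in all, crops included, and the job is handed in when it is done.

Besides the shell and the picture viewer there is one more tool, called after ">>>" in YAML: its name, and indented under it one key for each argument. send_rows: Moves the arm, as the interface text tells. Its arguments: {"type":"object","properties":{"rows":{"type":"array","items":{"type":"object","properties":{"hand":{"type":"number"},"x":{"type":"number"},"y":{"type":"number"},"z":{"type":"number"},"roll":{"type":"number"}}}},"force":{"type":"number"}},"required":["rows"]}

```bash
ls; mkdir -p pics; python3 - <<'E'
from bench import *
import cv2
for n in("scene","top"):
    cv2.imwrite(f"pics/{n}0.png",get_image(n)); c=get_calibration(n); print(n,c)
print(get_state())
E
```

```text
pics
scene {'mtx': array([[563.95794159,   0.        , 329.35721762],
       [  0.        , 563.95794159, 247.59367716],
       [  0.        ,   0.        ,   1.        ]]), 'D': array([-0.10947288,  0.        ,  0.        ,  0.        ,  0.        ]), 'world_from_camera': array([[ 0.28764659,  0.68009467, -0.67433722,  1.28095153],
       [ 0.95756874, -0.19104093,  0.21579035, -0.22250516],
       [ 0.01793186, -0.7077956 , -0.70618967,  0.80888702],
       [ 0.        ,  0.        ,  0.        ,  1.        ]])}
top {'mtx': array([[597.07334327,   0.        , 320.2946583 ],
       [  0.        , 597.07334327, 240.07296598],
       [  0.        ,   0.        ,   1.        ]]), 'D': array([-0.12032841,  0.        ,  0.        ,  0.        ,  0.        ]), 'world_from_camera': array([[ 0.01728391, -0.98405077,  0.1770462 ,  0.45179313],
       [-0.9998383 , -0.01613134,  0.00794736,  0.02207059],
       [-0.00496461, -0.17715493, -0.98417045,  1.0887727 ],
       [ 0.        ,  0.        ,  0.        ,  1.        ]])}
{'time': 0.1, 'joint_positions': array([-1.10093209,  0.32175567, -0.07008865,  1.45154613,  0.02262441,
        1.37083659, -0.05689107]), 'qd': array([-8.23571875e-04,  1.52143271e-05, -9.92142696e-05, -3.61430264e-03,
        7.64937097e-04,  1.39135082e-04,  4.11056974e-04]), 'joint_torque': array([-7.35204285e-04, -4.92570984e+01, -4.06173728e-01, -3.13397884e+01,
       -6.40886463e-02,  3.94671725e-02,  6.24841073e-05]), 'position': array([0.28597017, 0.58328549, 0.29126987]), 'tool_rot': array([-7.09599449e-01, -3.06011348e+00,  2.72693211e-03]), 'ft_force': array([ 0.1272958 ,  0.24978479, -0.47720649]), 'torque': array([0.0115341 , 0.00638918, 0.02591396]), 'grip_force': 0.0, 'grip_width': 1.0040757641795974}
```

View pics/scene0.png

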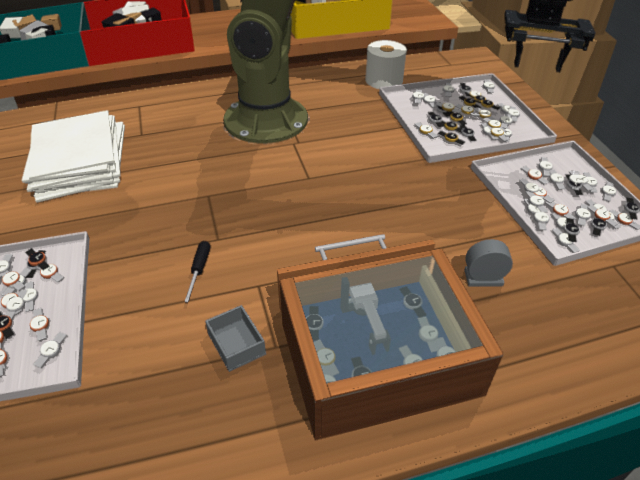

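View pics/top0.png

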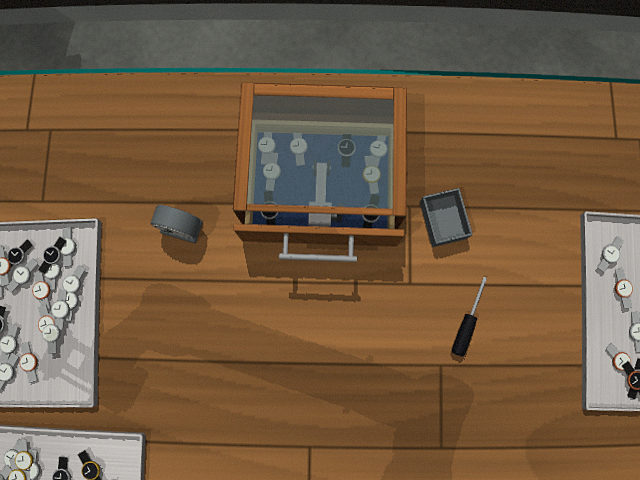

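The top view shows the shut case, with its handle at about (283..355, 259). The clock is left at (177,223), the tub right at (446,217) and the screwdriver at (468,320). In the scene view the handle is at about (318..385, 243). Next I measure the handle in both views.

```bash
cat > h.py <<'E'
import numpy as np,cv2
from bench import get_calibration
def ray(n,px):
    c=get_calibration(n);T=c["world_from_camera"]
    u=cv2.undistortPoints(np.array(px,float).reshape(-1,1,2),c["mtx"],c["D"]).reshape(-1,2)
    return T[:3,3],np.c_[u,np.ones(len(u))]@T[:3,:3].T
def onz(n,px,z):
    o,d=ray(n,px);return o+d*((z-o[2])/d[:,2])[:,None]
def cross(p1,p2):
    o1,d1=ray("top",[p1]);o2,d2=ray("scene",[p2]);d1,d2=d1[0],d2[0]
    s=np.linalg.lstsq(np.c_[d1,-d2],o2-o1,rcond=None)[0]
    a,b=o1+s[0]*d1,o2+s[1]*d2;return (a+b)/2,np.linalg.norm(a-b)
def blob(im,x0,y0,x1,y1,lo,hi):
    "largest blob in a HSV range inside a window: mask, full-image rotated rect"
    m=cv2.inRange(cv2.cvtColor(im[y0:y1,x0:x1],cv2.COLOR_BGR2HSV),lo,hi)
    c=max(cv2.findContours(m,0,1)[0],key=cv2.contourArea)+[x0,y0]
    return c,cv2.minAreaRect(c)
E
python3 - <<'E'
from h import *
t=cv2.imread("pics/top0.png");s=cv2.imread("pics/scene0.png")
lo,hi=(0,0,120),(180,60,255)
mids=[]
for n,im,w in(("top",t,(272,252,366,266)),("scene",s,(308,232,394,253))):
    c,r=blob(im,*w,lo,hi);p=c.reshape(-1,2);print(n,r,cv2.contourArea(c))
    b=cv2.boxPoints(r); b=b[np.argsort(b[:,0])];e=np.array([b[:2].mean(0),b[2:].mean(0)])
    mids.append(e);P=onz(n,e,.1);print(P,P.mean(0),np.linalg.norm(P[1]-P[0]),np.degrees(np.arctan2(*(P[1]-P[0])[:2])))
for i in(0,1):print(cross(mids[0][i],mids[1][1-i]))
# case top corners from the top view (hand read) z=.12
P=onz("top",[(243,84),(407,88),(405,235),(235,231)],.12);print(P)
E
```

```text
top ((317.5, 256.0), (8.0, 77.0), 90.0) 265.5
[[ 0.60140888  0.09880062  0.1       ]
 [ 0.60354526 -0.03021204  0.1       ]] [0.60247707 0.03429429 0.1       ] 0.12903034476009367 179.05129930400062
scene ((349.733642578125, 244.0697021484375), (14.033040046691895, 69.89359283447266), 84.80557250976562) 290.0
[[ 0.59622236 -0.03036132  0.1       ]
 [ 0.61463057  0.09510531  0.1       ]] [0.60542647 0.03237199 0.1       ] 0.1268098507450526 8.34676999835696
(array([0.60333989, 0.10008022, 0.08806937]), np.float64(0.0007452854243948964))
(array([ 0.60232381, -0.03094202,  0.10599435]), np.float64(0.0021788831135377794))
[[ 0.90139743  0.16997473  0.12      ]
 [ 0.8982722  -0.11679904  0.12      ]
 [ 0.63689014 -0.11004618  0.12      ]
 [ 0.6390378   0.17160217  0.12      ]]
```

```bash
python3 - <<'E'
from h import *
t=cv2.imread("pics/top0.png");s=cv2.imread("pics/scene0.png")
for n,im,(x0,y0,x1,y1) in(("top",t,(276,246,362,270)),("scene",s,(312,226,392,260))):
    h=cv2.cvtColor(im[y0:y1,x0:x1],cv2.COLOR_BGR2HSV);m=(h[...,1]<70)&(h[...,2]>110)
    cols=[i for i in range(x1-x0) if m[:,i].any()]
    a,b=cols[0]+x0,cols[-1]+x0
    rr=[(i+x0,np.flatnonzero(m[:,i]).mean()+y0,m[:,i].sum()) for i in cols]
    md=np.median([r[2] for r in rr]); q=np.array([r[:2] for r in rr if r[2]<=md+1 and a+12<r[0]<b-12])
    f=np.polyfit(q[:,0],q[:,1],1);e=[(a-.5,np.polyval(f,a)),(b+.5,np.polyval(f,b))]
    P=onz(n,e,.1);d=P[1]-P[0];print(n,e,md,P,P.mean(0),np.linalg.norm(d),np.degrees(np.arctan2(d[0],d[1])))
E
```

```text
top [(278.5, np.float64(255.38401775804658)), (356.5, np.float64(257.9429053188764))] 5.0 [[ 0.6024388   0.0996705   0.1       ]
 [ 0.6002691  -0.03107278  0.1       ]] [0.60135395 0.03429886 0.1       ] 0.13076127974560592 -179.04925581821092
scene [(314.5, np.float64(248.8707509881421)), (385.5, np.float64(235.99591567852428))] 5.0 [[ 0.5999785  -0.03220912  0.1       ]
 [ 0.60305679  0.10136026  0.1       ]] [0.60151764 0.03457557 0.1       ] 0.13360485563440516 1.3202281932854167
```

Both views agree: the handle's middle is at (0.601, 0.034, 0.1), its length measures 131 mm and the case yaw is about -1°. I'll move above it.

>>> send_rows:
  rows:
    - {"x": 20, "y": -34, "z": -2, "roll": -4, "hand": 34}
    - {"x": 20, "y": -34, "z": -2, "roll": -4, "hand": 34}
    - {"x": 20, "y": -34, "z": -2, "roll": -4, "hand": 34}
    - {"x": 20, "y": -34, "z": -2, "roll": -4, "hand": 34}
    - {"x": 20, "y": -34, "z": -2, "roll": -4, "hand": 34}
    - {"x": 20, "y": -34, "z": -2, "roll": -4, "hand": 34}
    - {"x": 20, "y": -34, "z": -2, "roll": -4, "hand": 34}
    - {"x": 20, "y": -34, "z": -2, "roll": -4, "hand": 34}
    - {"x": 20, "y": -34, "z": -2, "roll": -4, "hand": 34}
    - {"x": 20, "y": -34, "z": -2, "roll": -4, "hand": 34}
  force: 30

```text
time: 1.1
position: [0.4865, 0.242, 0.2719]
tool_rot: [-1.717, -2.63, 0.001]
ft_force: [1.3, 0.5, -0.4]
grip_width: 0.393
grip_force: 0.0
```

>>> send_rows:
  rows:
    - {"x": 20, "y": -34, "z": -2, "roll": -5}
    - {"x": 20, "y": -34, "z": -2, "roll": -5}
    - {"x": 20, "y": -34, "z": -2, "roll": -5}
    - {"x": 20, "y": -34, "z": -2, "roll": -5}
    - {"x": 20, "y": -34, "z": -2, "roll": -5}
    - {"x": 15, "y": -38, "z": -2}
    - {}
    - {}

```text
schema error: expected keys hand, x, y, z, roll
```

>>> send_rows:
  rows:
    - {"x": 20, "y": -35, "z": -4, "roll": -5, "hand": 34}
    - {"x": 20, "y": -35, "z": -4, "roll": -5, "hand": 34}
    - {"x": 20, "y": -35, "z": -4, "roll": -5, "hand": 34}
    - {"x": 20, "y": -35, "z": -4, "roll": -5, "hand": 34}
    - {"x": 20, "y": -35, "z": -4, "roll": -4.7, "hand": 34}
    - {"x": 15, "y": -33, "z": -20, "roll": 0, "hand": 34}
    - {"x": 0, "y": 0, "z": -20, "roll": 0, "hand": 34}
    - {"x": 0, "y": 0, "z": 0, "roll": 0, "hand": 34}

```text
time: 1.9
position: [0.5993, 0.0341, 0.2089]
tool_rot: [-2.238, -2.2, 0.009]
ft_force: [-0.3, 0.3, -0.0]
grip_width: 0.396
grip_force: 0.0
```

```bash
python3 - <<'E'
from bench import *
import cv2
im=get_image("scene");cv2.imwrite("pics/s1.png",cv2.resize(im[130:330,230:470],None,fx=2.5,fy=2.5))
print(get_state()["position"],get_state()["tool_rot"])
E
```

```text
[0.59999425 0.03571779 0.21058938] [-2.23584656 -2.20331643  0.00477642]
```

View pics/s1.png

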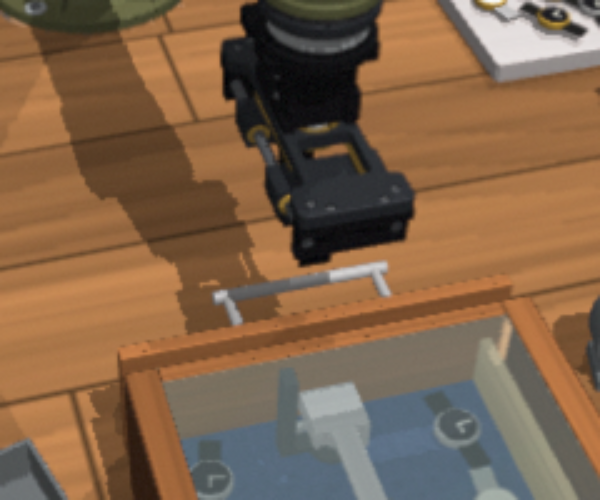

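The hand stands over the middle of the rod, which shows at crop (218..385, 280). Next I lower it and grip.

>>> send_rows:
  rows:
    - {"x": 1, "y": 0, "z": -20, "roll": 0, "hand": 34}
    - {"x": 0, "y": 0, "z": -20, "roll": 0, "hand": 34}
    - {"x": 0, "y": 0, "z": -18, "roll": 0, "hand": 34}
    - {"x": 0, "y": 0, "z": 0, "roll": 0, "hand": 34}
    - {"x": 0, "y": 0, "z": 0, "roll": 0, "hand": 0}
    - {"x": 0, "y": 0, "z": 0, "roll": 0, "hand": 0}
    - {"x": 0, "y": 0, "z": 0, "roll": 0, "hand": 0}
    - {"x": 0, "y": 0, "z": 0, "roll": 0, "hand": 0}

```text
time: 2.75
position: [0.6019, 0.0359, 0.1552]
tool_rot: [-2.237, -2.205, -0.0]
ft_force: [-4.5, 0.4, 3.1]
grip_width: 0.112
grip_force: 1.8
```

>>> send_rows:
  rows:
    - {"x": 0, "y": 0, "z": 0, "roll": 0, "hand": 0}
    - {"x": 0, "y": 0, "z": 0, "roll": 0, "hand": 0}
    - {"x": -8, "y": 0, "z": 0, "roll": 0, "hand": 0}
    - {"x": -15, "y": 0.3, "z": 0, "roll": 0, "hand": 0}
    - {"x": -20, "y": 0.4, "z": 0, "roll": 0, "hand": 0}
    - {"x": -20, "y": 0.4, "z": 0, "roll": 0, "hand": 0}
    - {"x": -20, "y": 0.4, "z": 0, "roll": 0, "hand": 0}
    - {"x": -20, "y": 0.4, "z": 0, "roll": 0, "hand": 0}
    - {"x": -20, "y": 0.3, "z": 0, "roll": 0, "hand": 0}
    - {"x": -10, "y": 0.2, "z": 0, "roll": 0, "hand": 0}

```text
time: 3.75
position: [0.47, 0.0381, 0.1553]
tool_rot: [2.234, 2.203, 0.008]
ft_force: [24.4, -0.7, -19.4]
grip_width: 0.099
grip_force: 30.0
```

>>> send_rows:
  rows:
    - {"x": 0, "y": 0, "z": 0, "roll": 0, "hand": 0}
    - {"x": 0, "y": 0, "z": 0, "roll": 0, "hand": 0}
    - {"x": 0, "y": 0, "z": 0, "roll": 0, "hand": 0}

```text
time: 4.05
position: [0.4704, 0.0381, 0.1551]
tool_rot: [2.236, 2.204, 0.005]
ft_force: [4.1, 1.8, 2.9]
grip_width: 0.106
grip_force: 30.0
```

```bash
python3 - <<'E'
from bench import *
import cv2
im=get_image("scene");cv2.imwrite("pics/s2.png",cv2.resize(im[100:360,210:490],None,fx=2.2,fy=2.2))
s=get_state();print(s["position"],s["tool_rot"],s["ft_force"],s["joint_positions"])
E
```

```text
[0.47038827 0.03815499 0.15509509] [2.23595652 2.20404818 0.00417308] [3.77901652 0.37249385 4.18396491] [-0.54054787  0.05498837  0.41638921  2.05824572 -0.02601191  1.0299003
 -0.12576831]
```

View pics/s2.png

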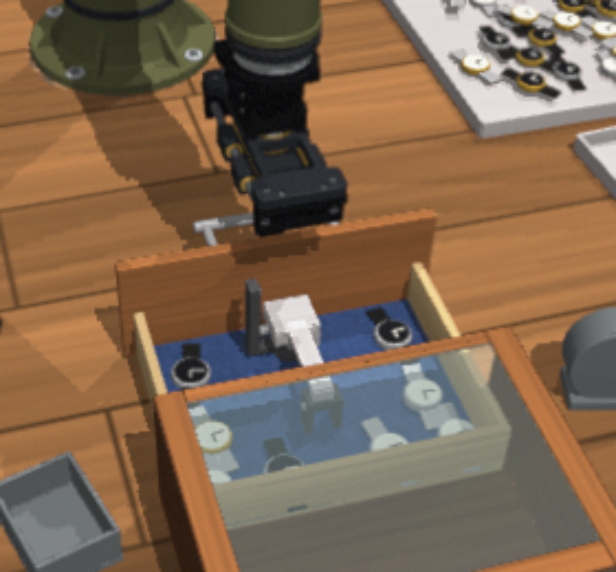

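The drawer is about 131 mm out because some rows were clipped. The tab shows at crop (253,315). I'll pull on slowly to the stop.

>>> send_rows:
  rows:
    - {"x": -5, "y": 0.1, "z": 0, "roll": 0, "hand": 0}
    - {"x": -5, "y": 0.1, "z": 0, "roll": 0, "hand": 0}
    - {"x": -5, "y": 0.1, "z": 0, "roll": 0, "hand": 0}
    - {"x": -3, "y": 0, "z": 0, "roll": 0, "hand": 0}
    - {"x": -2, "y": 0, "z": 0, "roll": 0, "hand": 0}
    - {"x": 0, "y": 0, "z": 0, "roll": 0, "hand": 0}

```text
time: 4.7
position: [0.4673, 0.0374, 0.158]
tool_rot: [2.214, 2.181, 0.053]
ft_force: [59.0, -2.0, -39.8]
grip_width: 0.102
grip_force: 30.0
```

59 N with hardly any motion suggests the stop, in which case the drawer was already ajar by about 15 mm at the start. I'll ease off and check the case's edges.

>>> send_rows:
  rows:
    - {"x": 8, "y": 0, "z": 0, "roll": 0, "hand": 0}
    - {"x": 7, "y": 0, "z": 0, "roll": 0, "hand": 0}
    - {"x": 0, "y": 0, "z": 0, "roll": 0, "hand": 0}
    - {"x": 0, "y": 0, "z": 0, "roll": 0, "hand": 0}

```text
time: 5.1
position: [0.4698, 0.0374, 0.1577]
tool_rot: [2.232, 2.198, 0.014]
ft_force: [10.8, -1.9, 9.3]
grip_width: 0.105
grip_force: 30.0
```

```bash
python3 - <<'E'
from bench import *
from h import *
im=get_image("top");cv2.imwrite("pics/t3f.png",im);cv2.imwrite("pics/t3.png",cv2.resize(im[70:330,200:440],None,fx=2.3,fy=2.3))
s=get_state();print(s["position"],s["tool_rot"],s["ft_force"])
E
```

```text
[0.46974144 0.03740026 0.15771444] [2.23151149 2.19784293 0.01430552] [11.15486972 -2.05424792  8.95756752]
```

View pics/t3.png

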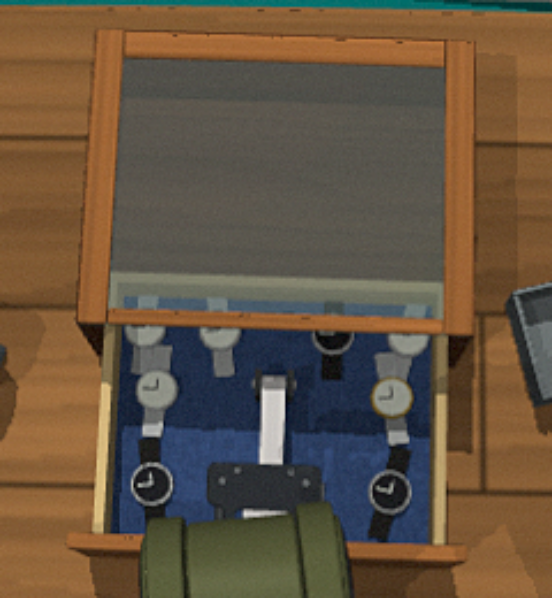

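```bash
python3 - <<'E'
from h import *
k=lambda l:[(200+x/2.3,70+y/2.3) for x,y in l]
print(onz("top",k([(97,30),(475,42),(77,322),(471,334)]),.12))
print(onz("top",k([(68,548),(462,560)]),.112))
print(onz("top",k([(275,382)]),.042), onz("top",k([(248,382),(297,382)]),.042))
E
```

```text
[[ 0.90320597  0.17151705  0.12      ]
 [ 0.89775795 -0.11595183  0.12      ]
 [ 0.67470797  0.17572224  0.12      ]
 [ 0.67039971 -0.10997575  0.12      ]]
[[ 0.51167137  0.17650656  0.112     ]
 [ 0.5079868  -0.10359716  0.112     ]]
[[0.64730213 0.03194915 0.042     ]] [[0.64695999 0.05288715 0.042     ]
 [0.64758134 0.01489218 0.042     ]]
```

The case front is at x = 0.6725, so the rod at 0.470 is 202 mm in front of it and the drawer is at its stop. I'll release, rise, turn 90° and go over the tab, expected at (0.5555, 0.000).

>>> send_rows:
  rows:
    - {"x": 0, "y": 0, "z": 0, "roll": 0, "hand": 34}
    - {"x": 0, "y": 0, "z": 0, "roll": 0, "hand": 34}
    - {"x": 0, "y": 0, "z": 0, "roll": 0, "hand": 34}
    - {"x": 0, "y": 0, "z": 20, "roll": 0, "hand": 34}
    - {"x": 0, "y": 0, "z": 25, "roll": 0, "hand": 34}
    - {"x": 0, "y": 0, "z": 25, "roll": 0, "hand": 34}
    - {"x": 10, "y": -5, "z": 0, "roll": 8, "hand": 34}
    - {"x": 10, "y": -5, "z": 0, "roll": 8, "hand": 34}
    - {"x": 10, "y": -5, "z": 0, "roll": 8, "hand": 34}
    - {"x": 10, "y": -5, "z": 0, "roll": 8, "hand": 34}

```text
time: 6.15
position: [0.5024, 0.0182, 0.2226]
tool_rot: [-1.532, -2.737, 0.005]
ft_force: [-0.3, 1.0, -0.1]
grip_width: 0.391
grip_force: 0.0
```

>>> send_rows:
  rows:
    - {"x": 10, "y": -5, "z": 0, "roll": 8, "hand": 34}
    - {"x": 10, "y": -4, "z": 0, "roll": 8, "hand": 34}
    - {"x": 10, "y": -4, "z": 0, "roll": 8, "hand": 34}
    - {"x": 10, "y": -4, "z": 0, "roll": 8, "hand": 34}
    - {"x": 6, "y": 0, "z": 0, "roll": 8, "hand": 34}
    - {"x": 0, "y": 0, "z": 0, "roll": 8, "hand": 34}
    - {"x": 0, "y": 0, "z": 0, "roll": 8, "hand": 34}
    - {"x": 0, "y": 0, "z": 0, "roll": 2, "hand": 34}
    - {"x": 0, "y": 0, "z": 0, "roll": 0, "hand": 34}

```text
time: 7.05
position: [0.5483, 0.0014, 0.2226]
tool_rot: [-0.022, -3.136, 0.0]
ft_force: [-0.5, -0.7, -0.7]
grip_width: 0.393
grip_force: 0.0
```

```bash
python3 - <<'E'
from bench import *
import cv2
im=get_image("scene");cv2.imwrite("pics/s4f.png",im);cv2.imwrite("pics/s4.png",cv2.resize(im[130:330,240:460],None,fx=3,fy=3))
s=get_state();print(s["position"],s["tool_rot"],s["ft_force"],s["joint_positions"])
E
```

```text
[0.54862135 0.00134596 0.2228468 ] [-2.38930071e-02 -3.13715403e+00  3.43707259e-04] [ 0.61215791 -0.83398696  0.01532352] [-0.42365968  0.15743609  0.41069252  1.80710202 -0.06722182  1.19508931
  1.56303183]
```

View pics/s4.png

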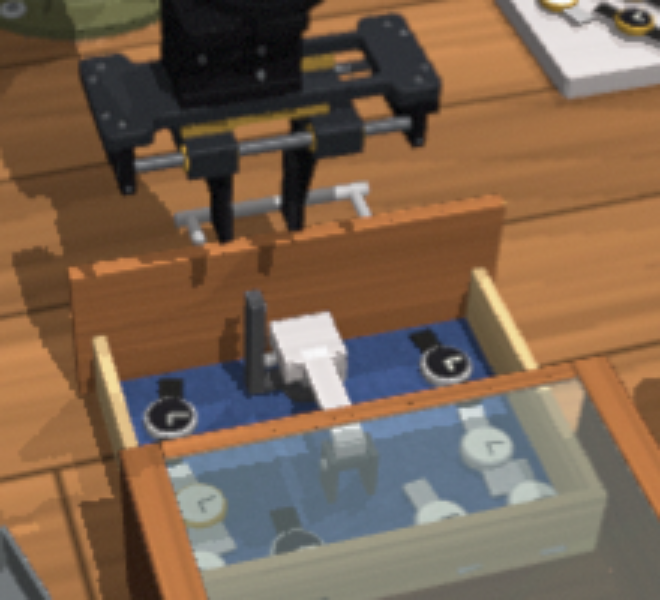

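The tab's top is at crop (254,296) and the fingertips at about (226,240) and (295,230). I'll check the tab point by ray at its top height.

```bash
python3 - <<'E'
from h import *
k=lambda l:[(240+x/3,130+y/3) for x,y in l]
print(onz("scene",k([(254,296)]),.102), onz("scene",k([(226,240),(295,230)]),.153))
print("coupler top corners",onz("scene",k([(269,322),(331,313),(347,352),(283,365)]),.06))
E
```

```text
[[ 0.55648377 -0.00063911  0.102     ]] [[ 0.5579996  -0.01889698  0.153     ]
 [ 0.56029459  0.02292399  0.153     ]]
coupler top corners [[0.53935462 0.01490807 0.06      ]
 [0.54211606 0.05569484 0.06      ]
 [0.57858639 0.05426599 0.06      ]
 [0.57866941 0.01218295 0.06      ]]
```

>>> send_rows:
  rows:
    - {"x": 8, "y": -1, "z": 0, "roll": 0, "hand": 34}
    - {"x": 0, "y": 0, "z": -15, "roll": 0, "hand": 34}
    - {"x": 0, "y": 0, "z": -20, "roll": 0, "hand": 34}
    - {"x": 0, "y": 0, "z": -20, "roll": 0, "hand": 34}
    - {"x": 0, "y": 0, "z": -20, "roll": 0, "hand": 34}
    - {"x": 0, "y": 0, "z": -9, "roll": 0, "hand": 34}
    - {"x": 0, "y": 0, "z": 0, "roll": 0, "hand": 34}

```text
time: 7.8
position: [0.5568, 0.0002, 0.1382]
tool_rot: [-0.023, -3.138, 0.001]
ft_force: [-0.2, -0.1, 1.0]
grip_width: 0.392
grip_force: 0.0
```

```bash
python3 - <<'E'
from bench import *
import cv2
im=get_image("scene");cv2.imwrite("pics/s5.png",cv2.resize(im[150:300,260:430],None,fx=3.5,fy=3.5))
s=get_state();print(s["position"],s["tool_rot"],s["ft_force"])
E
```

```text
[5.57735420e-01 2.44183064e-04 1.39551384e-01] [-2.27454789e-02 -3.13992556e+00  5.96250195e-04] [ 0.51673254 -0.07444403  0.34491869]
```

View pics/s5.png

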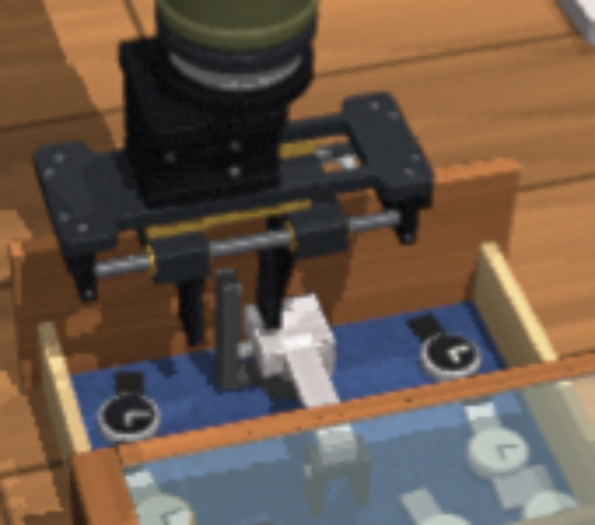

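The tab, at crop (228,310), stands between the fingers at (193,340) and (270,320). Closing on it now.

>>> send_rows:
  rows:
    - {"x": 0, "y": 0, "z": 0, "roll": 0, "hand": 0}
    - {"x": 0, "y": 0, "z": 0, "roll": 0, "hand": 0}
    - {"x": 0, "y": 0, "z": 0, "roll": 0, "hand": 0}
    - {"x": 0, "y": 0, "z": 0, "roll": 0, "hand": 0}
    - {"x": 0, "y": 0, "z": 0, "roll": 0, "hand": 0}
    - {"x": 0, "y": 0, "z": 0, "roll": 0, "hand": 0}
  force: 45

```text
time: 8.45
position: [0.5585, -0.001, 0.141]
tool_rot: [0.024, 3.14, -0.002]
ft_force: [0.0, -4.7, 4.7]
grip_width: 0.112
grip_force: 45.0
```

>>> send_rows:
  rows:
    - {"x": 0, "y": -3, "z": 0, "roll": 0, "hand": 0}
    - {"x": 0, "y": -3, "z": 0, "roll": 0, "hand": 0}
    - {"x": 0, "y": -3, "z": 0, "roll": 0, "hand": 0}
    - {"x": 0, "y": -3, "z": 0, "roll": 0, "hand": 0}
    - {"x": 0, "y": -1, "z": 0, "roll": 0, "hand": 0}
    - {"x": 0, "y": 0, "z": 0, "roll": 0, "hand": 0}
    - {"x": 0, "y": 0, "z": 0, "roll": 0, "hand": 0}

```text
time: 9.15
position: [0.5585, -0.0093, 0.1408]
tool_rot: [0.019, 3.141, 0.007]
ft_force: [-0.9, 6.6, 6.1]
grip_width: 0.107
grip_force: 45.0
```

>>> send_rows:
  rows:
    - {"x": 0, "y": -2, "z": 0, "roll": 0, "hand": 0}
    - {"x": 0, "y": -2, "z": 0, "roll": 0, "hand": 0}
    - {"x": 0, "y": -2, "z": 0, "roll": 0, "hand": 0}
    - {"x": 0, "y": -1, "z": 0, "roll": 0, "hand": 0}
    - {"x": 0, "y": 0, "z": 0, "roll": 0, "hand": 0}
    - {"x": 0, "y": 0, "z": 0, "roll": 0, "hand": 0}

```text
time: 9.75
position: [0.5584, -0.015, 0.1407]
tool_rot: [0.018, 3.141, 0.009]
ft_force: [-1.3, 8.2, 5.1]
grip_width: 0.113
grip_force: 45.0
```

The latch is out about 14 mm at 8 N. Now I lift along the arc, the first 15°.

>>> send_rows:
  rows:
    - {"x": 2, "y": 0, "z": 4, "roll": 0, "hand": 0}
    - {"x": 2.3, "y": 0, "z": 3.7, "roll": 0, "hand": 0}
    - {"x": 2.5, "y": -0.1, "z": 3.6, "roll": 0, "hand": 0}
    - {"x": 2.5, "y": 0, "z": 3.6, "roll": 0, "hand": 0}
    - {"x": 2.8, "y": -0.1, "z": 3.4, "roll": 0, "hand": 0}
    - {"x": 2.8, "y": 0, "z": 3.4, "roll": 0, "hand": 0}
    - {"x": 0, "y": 0, "z": 0, "roll": 0, "hand": 0}
    - {"x": 0, "y": 0, "z": 0, "roll": 0, "hand": 0}

```text
time: 10.55
position: [0.5702, -0.015, 0.1589]
tool_rot: [-0.017, -3.133, -0.008]
ft_force: [-0.8, 8.0, -4.9]
grip_width: 0.115
grip_force: 45.0
```

>>> send_rows:
  rows:
    - {"x": 3.1, "y": -0.1, "z": 3.2, "roll": 0, "hand": 0}
    - {"x": 3.1, "y": 0, "z": 3.2, "roll": 0, "hand": 0}
    - {"x": 3.3, "y": -0.1, "z": 2.9, "roll": 0, "hand": 0}
    - {"x": 3.4, "y": 0, "z": 2.9, "roll": 0, "hand": 0}
    - {"x": 3.6, "y": -0.1, "z": 2.6, "roll": 0, "hand": 0}
    - {"x": 3.6, "y": 0, "z": 2.6, "roll": 0, "hand": 0}
    - {"x": 3.8, "y": -0.1, "z": 2.3, "roll": 0, "hand": 0}
    - {"x": 3.8, "y": 0, "z": 2.3, "roll": 0, "hand": 0}
    - {"x": 0, "y": 0, "z": 0, "roll": 0, "hand": 0}
    - {"x": 0, "y": 0, "z": 0, "roll": 0, "hand": 0}

```text
time: 11.55
position: [0.5979, -0.0151, 0.1802]
tool_rot: [-0.016, -3.133, -0.009]
ft_force: [-1.8, 8.5, -7.8]
grip_width: 0.11
grip_force: 45.0
```

>>> send_rows:
  rows:
    - {"x": 2, "y": 0, "z": 2, "roll": 0, "hand": 0}
    - {"x": 2, "y": 0, "z": 2, "roll": 0, "hand": 0}
    - {"x": 0, "y": 0, "z": 0, "roll": 0, "hand": 0}
    - {"x": 0, "y": 0, "z": 0, "roll": 0, "hand": 0}

```text
time: 11.95
position: [0.6017, -0.015, 0.1836]
tool_rot: [-0.016, -3.132, -0.009]
ft_force: [-0.5, 8.1, -10.1]
grip_width: 0.111
grip_force: 45.0
```

```bash
python3 - <<'E'
from bench import *
import cv2
im=get_image("scene");cv2.imwrite("pics/s6.png",cv2.resize(im[140:330,180:520],None,fx=2.3,fy=2.3))
cv2.imwrite("pics/t6f.png",get_image("top"))
s=get_state();print(s["position"],s["tool_rot"],s["ft_force"],s["grip_width"])
E
```

```text
[ 0.60173222 -0.01504547  0.1836058 ] [-0.01638591 -3.13221399 -0.00863491] [ -1.23717616   8.42755932 -10.26636794] 0.11057978382856357
```

View pics/s6.png

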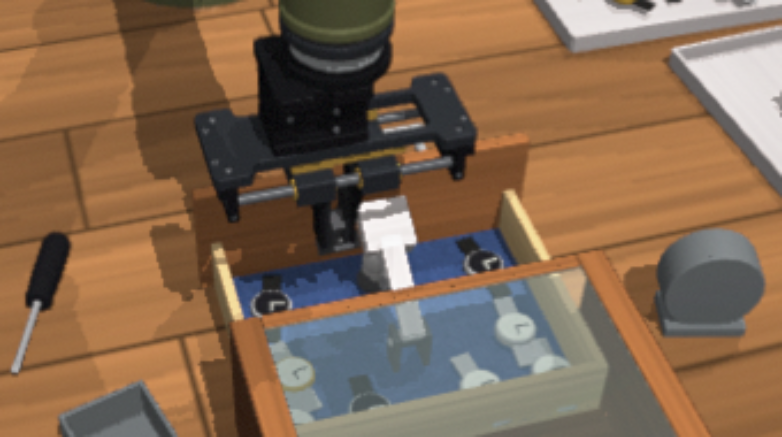

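View pics/t6f.png

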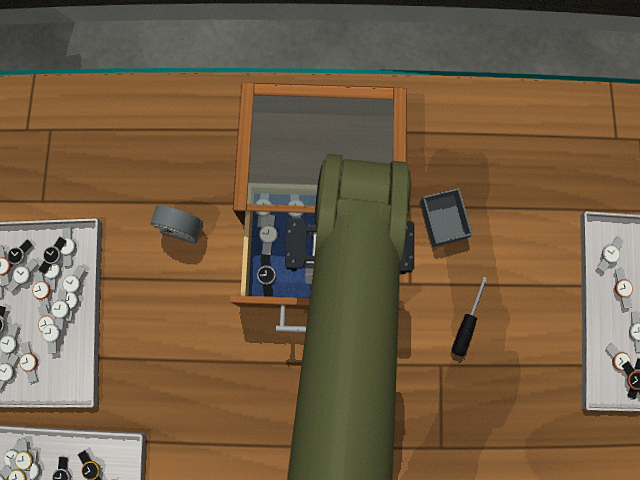

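The bar is raised with the tab held, and the clock, tub and screwdriver are where they were. I'll check that the drawer hasn't been pushed in, using the handle at about (295,329) in the top view, and estimate the bar angle from the tool.

```bash
python3 - <<'E'
from h import *
t=cv2.imread("pics/t6f.png")
h=cv2.cvtColor(t[318:340,285:303],cv2.COLOR_BGR2HSV);m=(h[...,1]<70)&(h[...,2]>110)
y,x=np.nonzero(m);print(onz("top",[(x.mean()+285,y.mean()+318)],.1), np.bincount(y)+0)
a,b=[cv2.imread(f"pics/{n}.png") for n in("top0","t6f")]
for n,(x0,y0,x1,y1) in dict(clock=(145,195,210,250),tub=(418,185,475,250),drv=(448,275,490,365)).items():
    print(n,cv2.absdiff(a,b)[y0:y1,x0:x1].mean())
# case front edge & drawer panel, both z known
print(onz("top",[(232,300)],.112))
E
```

```text
[[0.48187619 0.07110598 0.1       ]] [ 0  0  0  0  0  0  0  0 18 18 18 18 18  4]
clock 4.88997668997669
tub 7.041835357624831
drv 7.6497354497354495
[[0.52527824 0.17303449 0.112     ]]
```

```bash
python3 - <<'E'
from h import *
k=lambda l:[(240+x/3,130+y/3) for x,y in l]
print("s4 handle",onz("scene",k([(183,220),(365,188)]),.1),"panel top ends",onz("scene",k([(72,273),(506,201)]),.112))
k=lambda l:[(180+x/2.3,140+y/2.3) for x,y in l]
print("s6 panel top ends",onz("scene",k([(196,190),(527,137)]),.112))
k=lambda l:[(200+x/2.3,70+y/2.3) for x,y in l]
print("t3 panel front left",onz("top",k([(68,548)]),.112))
a=cv2.imread("pics/t3f.png");b=cv2.imread("pics/t6f.png")
for im in(a,b):
    # lower edge of the orange panel, columns 234..248
    h=cv2.cvtColor(im[280:325,238:252],cv2.COLOR_BGR2HSV);m=(h[...,1]>150)&(h[...,2]>100)&(h[...,0]<15)
    print(np.flatnonzero(m.sum(1)>7)+280)
E
```

```text
s4 handle [[ 0.47331914 -0.02381472  0.1       ]
 [ 0.47395704  0.09995085  0.1       ]] panel top ends [[ 0.51692213 -0.1051413   0.112     ]
 [ 0.52417944  0.17828917  0.112     ]]
s6 panel top ends [[ 0.52181097 -0.10390711  0.112     ]
 [ 0.53158668  0.17618465  0.112     ]]
t3 panel front left [[0.51167137 0.17650656 0.112     ]]
[302 303 304 305 306 307 308]
[296 297 298 299 300 301 302]
```

The drawer slid in about 10 mm during the lift. I'll pull it back to the stop by the held tab, in small steps at constant height.

>>> send_rows:
  rows:
    - {"x": -2, "y": 0, "z": 0, "roll": 0, "hand": 0}
    - {"x": -2, "y": 0, "z": 0, "roll": 0, "hand": 0}
    - {"x": -2, "y": 0.1, "z": 0, "roll": 0, "hand": 0}
    - {"x": -2, "y": 0.1, "z": 0, "roll": 0, "hand": 0}
    - {"x": 0, "y": 0, "z": 0, "roll": 0, "hand": 0}
    - {"x": 0, "y": 0, "z": 0, "roll": 0, "hand": 0}

```text
time: 12.65
position: [0.5941, -0.0149, 0.1835]
tool_rot: [-0.016, -3.134, -0.008]
ft_force: [1.8, 7.9, -12.3]
grip_width: 0.108
grip_force: 45.0
```

```bash
cat > m.py <<'E'
from h import *
from bench import *
im=get_image("top");cv2.imwrite("pics/t7f.png",im)
h=cv2.cvtColor(im[310:350,285:300],cv2.COLOR_BGR2HSV);m=(h[...,1]<70)&(h[...,2]>110)
r=np.flatnonzero(m.sum(1)>7)+310;print("handle rows",r,onz("top",[(292,r.mean())],.1))
h=cv2.cvtColor(im[280:325,238:252],cv2.COLOR_BGR2HSV);m=(h[...,1]>150)&(h[...,2]>100)&(h[...,0]<15)
print("panel",np.flatnonzero(m.sum(1)>7)+280)
s=get_state();print(s["position"],s["ft_force"],s["time"])
E
python3 m.py
```

```text
handle rows [330 331 332 333 334 335] [[0.47467673 0.07385749 0.1       ]]
panel [301 302 303 304 305 306]
[ 0.59414905 -0.01488943  0.18353108] [  1.45666096   7.63442823 -12.34924228] 12.7
```

>>> send_rows:
  rows:
    - {"x": -2, "y": 0, "z": 0, "roll": 0, "hand": 0}
    - {"x": -2, "y": 0, "z": 0, "roll": 0, "hand": 0}
    - {"x": -1.5, "y": 0, "z": 0, "roll": 0, "hand": 0}
    - {"x": 0, "y": 0, "z": 0, "roll": 0, "hand": 0}
    - {"x": 0, "y": 0, "z": 0, "roll": 0, "hand": 0}

```text
time: 13.2
position: [0.5904, -0.0149, 0.1834]
tool_rot: [-0.016, -3.138, -0.007]
ft_force: [7.4, 7.9, -18.3]
grip_width: 0.111
grip_force: 45.0
```

```bash
python3 m.py
```

```text
handle rows [332 333 334 335 336] [[0.47222856 0.073799   0.1       ]]
panel [302 303 304 305 306 307 308]
[ 0.59041784 -0.01492237  0.18336024] [  8.68628416   7.90363905 -18.27169824] 13.25
```

The x force jumped and the panel is back at its stop rows, so the drawer is fully out. Now I measure the bar angle from the coupler in the scene view.

```bash
python3 - <<'E'
from bench import *
import cv2
im=get_image("scene");cv2.imwrite("pics/s8f.png",im);cv2.imwrite("pics/s8.png",cv2.resize(im[200:300,300:400],None,fx=6,fy=6,interpolation=cv2.INTER_CUBIC))
E
```

```text
(no output)
```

View pics/s8.png

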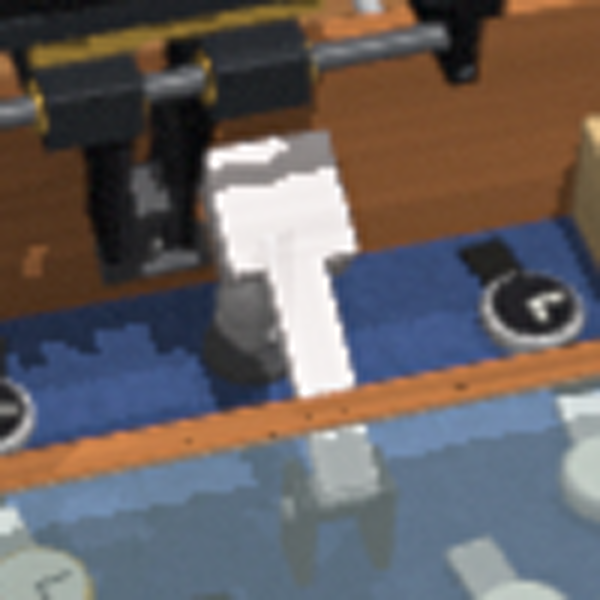

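The coupler's top corners are at crop (208,150), (330,132), (355,250) and (225,270). I'll intersect those rays with the vertical planes of its sides.

```bash
python3 - <<'E'
from h import *
yb=.0345;H=np.array([.6464,.042])
px=[(300+x/6,200+y/6) for x,y in[(208,150),(330,132),(355,250),(225,270)]]
o,d=ray("scene",px)
for i,(yy,f) in enumerate([(yb-.02,110),(yb+.02,110),(yb+.02,70),(yb-.02,70)]):
    p=o+d[i]*(yy-o[1])/d[i,1]; print("yplane",p)
# ray vs circle about hinge in xz: fit angle minimising reprojection
from scipy.optimize import least_squares
c=get_calibration("scene");T=np.linalg.inv(c["world_from_camera"])
def proj(a,dx,dy):
    P=[]
    for s,f in[(-.02,.11),(.02,.11),(.02,.07),(-.02,.07)]:
        P.append((H[0]+dx-f*np.cos(a)+.018*np.sin(a),yb+dy+s,H[1]+f*np.sin(a)+.018*np.cos(a)))
    return cv2.projectPoints(np.array(P),cv2.Rodrigues(T[:3,:3])[0],T[:3,3],c["mtx"],c["D"])[0].reshape(-1,2)
r=least_squares(lambda v:(proj(np.radians(v[0]),v[1]/1e3,v[2]/1e3)-px).ravel(),[33,0,0]);print(r.x,r.fun.round(2))
for a in(28,31,34,37):print(a,(proj(np.radians(a),0,0)-px).round(1).tolist())
E
```

```text
yplane [0.56841337 0.0145     0.11798433]
yplane [0.56562826 0.0545     0.11308914]
yplane [0.59338804 0.0545     0.08879393]
yplane [0.58862353 0.0145     0.086366  ]
[30.26702976  2.39902968 -0.45854287] [-1.2   0.08 -0.72 -0.89  0.6  -0.05  1.31  0.8 ]
28 [[-1.8, -0.4], [-1.5, -1.4], [-0.0, -0.9], [0.8, -0.1]]
31 [[-1.2, -0.9], [-0.7, -1.9], [0.5, -1.0], [1.3, -0.2]]
34 [[-0.5, -1.3], [0.1, -2.3], [1.1, -1.0], [1.8, -0.1]]
37 [[0.2, -1.5], [0.9, -2.5], [1.7, -0.9], [2.3, -0.0]]
```

>>> send_rows:
  rows:
    - {"x": 1, "y": 0, "z": 1, "roll": 0, "hand": 0}
    - {"x": 1, "y": 0, "z": 1, "roll": 0, "hand": 0}
    - {"x": 1.5, "y": 0, "z": 1, "roll": 0, "hand": 0}
    - {"x": 0, "y": 0, "z": 0, "roll": 0, "hand": 0}
    - {"x": 0, "y": 0, "z": 0, "roll": 0, "hand": 0}
    - {"x": 0, "y": 0, "z": 0, "roll": 0, "hand": 0}

```text
time: 13.9
position: [0.5927, -0.0148, 0.1852]
tool_rot: [-0.016, -3.135, -0.007]
ft_force: [6.2, 8.2, -20.4]
grip_width: 0.113
grip_force: 45.0
```

```bash
python3 m.py
```

```text
handle rows [332 333 334 335 336] [[0.47222856 0.073799   0.1       ]]
panel [302 303 304 305 306 307 308]
[ 0.59266459 -0.01486339  0.18523196] [  6.16950992   8.34834355 -20.47932502] 13.95
```

>>> send_rows:
  rows:
    - {"x": 1.2, "y": 0, "z": 1, "roll": 0, "hand": 0}
    - {"x": 1.5, "y": 0, "z": 1, "roll": 0, "hand": 0}
    - {"x": 0, "y": 0, "z": 0, "roll": 0, "hand": 0}
    - {"x": 0, "y": 0, "z": 0, "roll": 0, "hand": 0}
    - {"x": 0, "y": 0, "z": 0, "roll": 0, "hand": 0}

```text
time: 14.45
position: [0.595, -0.0148, 0.1873]
tool_rot: [-0.016, -3.134, -0.007]
ft_force: [5.3, 8.0, -18.8]
grip_width: 0.114
grip_force: 45.0
```

```bash
python3 m.py
```

```text
handle rows [332 333 334 335 336] [[0.47222856 0.073799   0.1       ]]
panel [302 303 304 305 306 307 308]
[ 0.59499914 -0.01483254  0.1872374 ] [  5.96623933   8.45150416 -19.28434696] 14.5
```

The angle is about 34–35°, the drawer is at its stop and the latch is held at about 14 mm with a steady grip, so I'm handing in.

```bash
python3 -c "from bench import *; print(close_job())"
```

```text
the job is handed in; nothing more can be done
None
```

The job is handed in at about 14.5 s: drawer at its stop, latch held open about 14 mm, bar held by the tab at about 34–35° (estimated from the tool pose and one picture), and the clock, screwdriver and tub untouched; the drawer slid in about 10 mm during the lift, and I pulled it back to the stop by the held tab.

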